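# Hold the sharpener's bayonet lid at half twist

### The job

The desk sharpener's bayonet lid is off: pick it up by its grip bar, put it into the round opening on top of the sharpener with the bar in line with the two slots, and push it down until its flange sits flat on the collar. Then twist it clockwise against the spring to the half-way mark (45 degrees), never as far as the lock click, which would start the cutter, and finish while still gripping it there, because it springs back if let go. Leave the other things on the desk alone.

Things in the scene. Friction and masses are not known exactly. Their poses are not given: they have to be found in the camera images.
- sharpener: Grey desk sharpener, fixed: box 132 (x) by 152 (y) by 66 mm high with a round opening in its top and a pencil inlet in its front (-x) face. Origin at desk level on the vertical axis of the opening; z up. The raised collar's flat top is 70 mm above the origin.
- mouth (a point): Centre of the opening, level with the collar's top; axes as the sharpener's. Collar: outer radius 33, hole radius 22, 5 mm thick, with two slots at +x and -x, 16 mm wide, out to radius 31 mm, each marked by a pair of short ribs on the deck. A block under the collar stops the lid turning anticlockwise.
- half_mark (a point): One of two alike half-way marks, on opposite sides: a long raised rib on the deck 46 mm from the opening's axis, 45 degrees clockwise (seen from above) of a slot. Twisted half-way, the lid's grip bar points at both. A round stud 75 degrees clockwise of each slot marks the lock.
- ring (a joint): Angle (rad) of the sprung ring under the collar: 0 at rest, growing clockwise seen from above. The inserted lid's lugs meet it after about 0.14 rad of twist and push it along; it reads about 0.63 with the lid half-way (45 degrees). Spring: 0.04 N m to start, 0.11 at half-way; it turns the lid back if let go. Lock click at 1.1 (lid about 72 degrees).
- lid: Loose grey round bayonet lid, about 60 g, upright on the desk on its plug. Origin at the centre of the flange's underside (22 mm above the desk at the start), z up. Flange radius 34, 5 mm thick; grip bar on top along the lid's x. A half turn makes no difference. Seated, its origin is at the mouth and the lugs, below the collar, can turn.
- lid_bar (a point): Centre of the lid's upright grip bar, 18 mm above the lid's origin, axes as the lid's. The bar is 54 mm long (x), 14 mm wide (y), and stands from the flange (5 mm above the lid's origin) to 31.5 mm: grasp it across, fingers closing along the lid's y.
- lid_lug (a point): Centre of one of the lid's two lugs, which lie at +x and -x below the bar's ends: 10 mm wide, out to radius 28.5 mm, from 7 to 13 mm below the lid's origin. They stand out from a plug of radius 20.5 mm that reaches 22 mm below the origin, its foot tapered to 15 mm radius.
- eraser: Eraser in a card sleeve, 23 x 58 x 13 mm, a bystander; origin under its centre.
- mug: White mug 95 mm high, a bystander; origin under its centre.
- tape_roll: Roll of brown tape, 92 mm wide, 48 mm high, lying flat, a bystander; origin under its centre.
- clip_tub: Dark round tub of paper clips, 62 mm wide, 36 mm high, a bystander; origin under its centre.
- stapler: Stapler 34 x 139 x 52 mm, a bystander; origin under its centre.
- pencil: Green pencil 123 mm long, a bystander; origin under its centre.
Not all that is in view belongs to the job. Leave any blue, green or orange look-alike of the lid alone.

How it is judged:
By the outcome, as a careful person would: the job done as asked, in the order asked, and still so for the second after the job is handed in, while the arm keeps its last pose, push and grip.
It also fails if it takes over 38 s, if anything falls off the work surface, if the arm or the gripper's body presses on something with over 40 N, if the wrist force passes 120 N, or if a joint passes its speed limit or range.

### The arm

A 7-joint arm with a two-finger parallel gripper is mounted at the origin on a cart in front of the work surface, level with it; the furniture and walls round the work are solid. World frame = base frame: x ahead of the robot, y to its left, z up, the work surface at z = 0. Lengths are in m, angles in rad, forces in N, time in s.
With the tool pointing down it reaches from about 0.425 to 0.925 m from the base axis. Payload 6.8 kg.
Tool frame: the origin (TCP) lies between the finger pads; the fingertips stand 22 mm ahead of it and the grasp point (between the pads) lies 3 mm ahead of it; z points along the fingers, y is the direction in which the jaws open and shut (so a half turn about z gives the same grasp; the last joint's range is limited). The gripper opens to 85 mm and grips with 20 to 120 N. Pads are 22 mm wide; open, the fingers measure 114 mm over their backs; the gripper's body (76 mm by 85 mm) begins 54 mm behind the grasp point. The pads swing forward as they close: fully open they stand 13 mm farther back than shut.
Start: joints at [-1.239, 0.477, 0.022, 1.555, -0.011, 1.109, -0.083], TCP at [0.287, 0.611, 0.226] pointing down, gripper open.
Joint ranges: [-2.96, 2.96], [-0.34, 2.1], [-1.41, 1.46], [0.24, 2.44], [-1.37, 4.51], [0.17, 1.92], [-2.96, 2.96]. Speed limits (rad/s): [2.39, 2.39, 3.14, 3.14, 3.14, 3.14, 3.14].

### API

Orientations are given as a unit quaternion [w, x, y, z].
In Python, from station import bot gives the robot as it stands. The module is installed in compiled form; this text tells all that it offers.
- The arm moves only by the tool drive_tool, never from a script. Its argument "series" is one flat list of numbers, 7 for each row, row after row: the opening, from -1 (shut) to 1 (fully open), then the shift along the tool's x, y, z in mm, then the turn, a rotation vector about the tool's x, y, z in rad. In form: [jaw, x, y, z, wx, wy, wz, jaw, x, y, z, wx, wy, wz, ...]. A call has 1 to 12 rows; each row shifts and turns the commanded pose from where the row before left it, along the tool's axes as they then stand; what a row does not reach is not made up. A row lasts 1/8 s, in which the tool goes at most 62.5 mm and 10.7 degrees, less where a joint would pass 70% of its speed; a pose out of reach is approached as far as the arm can. A call with a gripper value outside its range is refused whole. The fingers move at their own pace and stop on an object; "force" is the grip in N (left out, the last holds). Time passes only in rows, so rows that do not move let the fingers close. It gives the time, the measured TCP pose, the force and the opening at its end, in the units of the state.
- bot.get_obs(): the state, without advancing time (a new reading comes with each control period).
- bot.read_camera(name): name is "scene" or "top"; returns a dict with "pixels" (400x640x3 uint8, blue, green, red), "camera_matrix" (3x3 intrinsics, pixels), "distortion" ([k1, k2, p1, p2, k3] as OpenCV has them; the pictures are not rectified), "rvec" (rotation vector, rad) and "tvec" (3), from world to camera coordinates, as OpenCV has them. Camera axes: x right, y down, z forward; pixel columns grow to the right and rows downward; lengths in m; the calibration is good to about 2 mm. A picture is of the moment at which its call begins. There is no depth.
- bot.hand_in(): hands the job in, once; it reports no verdict.
The state is a dict: "t": time; "q": joint angles; "joint_vel": joint speeds; "joint_torque": joint torques, N m; "eef_pos": TCP position; "tool_rot": TCP orientation; "contact_force": force on the tool from outside, world axes, zero at the start; "torque": the same for the moment, N m; "gripper_width": opening from 0.0 (shut) to 1.0 (fully open).
Only numpy, scipy, OpenCV 4.12 (cv2) and the standard library are available. Lean on these libraries where they do the work, as an engineer would, in place of code of your own. Each camera call takes 0.05 s, during which the arm holds its last target. There are 200 camera calls.

## Working session

There is one attempt and no reset: what is moved stays moved. The work goes in short steps, Python scripts to look and compute and a tool call to move; the robot and the scene stay as the last step left them, time stands still between calls to the robot, and variables do not carry over. Pictures are saved under pics/ and viewed, about 8 in all and at most 12, crops included, and the job is handed in when it is done.

Besides the shell and the picture viewer there is one more tool, called after ">>>" as name(argument=value, ...) on one line, values as JSON. drive_tool: Moves the arm, as the interface text tells. Its arguments: {"type":"object","properties":{"series":{"type":"array"},"force":{"type":"number"}},"required":["series"]}

```bash
mkdir -p pics
cat > h.py <<'E'
import numpy as np, cv2
from station import bot
from scipy.spatial.transform import Rotation as R
def cam(n,f=None):
    c=bot.read_camera(n)
    if f: cv2.imwrite('pics/'+f,c['pixels'])
    return c
def pix2z(c,uv,z):
    p=cv2.undistortPoints(np.array(uv,float).reshape(-1,1,2),c['camera_matrix'],np.array(c['distortion'],float)).reshape(-1,2)
    M=cv2.Rodrigues(np.array(c['rvec'],float))[0];t=np.array(c['tvec'],float).ravel()
    o=-M.T@t;d=np.c_[p,np.ones(len(p))]@M
    return o+d*((z-o[2])/d[:,2])[:,None]
def proj(c,P):
    return cv2.projectPoints(np.array(P,float).reshape(-1,1,3),np.array(c['rvec'],float),np.array(c['tvec'],float),c['camera_matrix'],np.array(c['distortion'],float))[0].reshape(-1,2)
def st():
    o=bot.get_obs();q=o['tool_rot'];r=R.from_quat([q[1],q[2],q[3],q[0]])
    return o,r
E
python3 - <<'E'
from h import *
a=cam('top','top0.png');b=cam('scene','sc0.png')
o,r=st();print(o);print(r.as_matrix().round(3))
E
```

```text
{'t': 0.1, 'q': array([-1.23908493,  0.47770657,  0.02232363,  1.5563117 , -0.01145718,
        1.10930037, -0.08311217]), 'joint_vel': array([-0.00103351, -0.00147433,  0.00152079, -0.00149213, -0.00149244,
       -0.00047892, -0.00113097]), 'joint_torque': array([ 4.85591634e-03, -5.97762287e+01,  1.61379173e+00, -2.81955832e+01,
        1.28332298e-02,  5.05184420e-03, -3.50883158e-05]), 'eef_pos': array([0.28718163, 0.61028575, 0.22504714]), 'tool_rot': array([-1.02959582e-04,  2.18115923e-01,  9.75922541e-01, -7.92340954e-04]), 'contact_force': array([ 0.26038821, -0.55076961, -0.17120825]), 'torque': array([-0.03200898, -0.0073884 ,  0.01909086]), 'gripper_width': 1.0050283613446895}
[[-0.905  0.426 -0.001]
 [ 0.426  0.905 -0.002]
 [-0.    -0.002 -1.   ]]
```

View pics/top0.png

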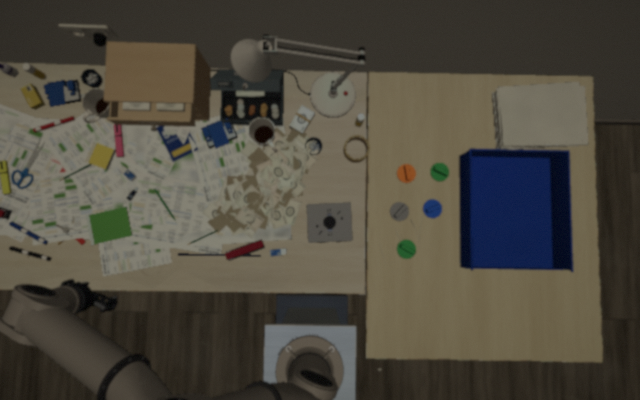

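View pics/sc0.png

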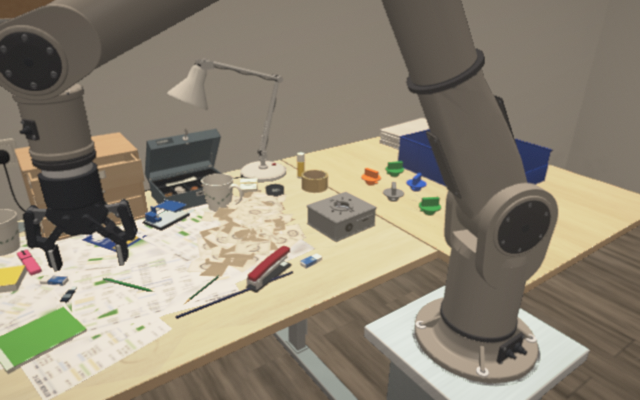

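The top view shows five lid shapes: orange (406,173), green (439,172), blue (432,208), green (406,249) and grey (400,211). Only the grey one fits "grey lid". The sharpener opening is at about (329,222). I'll enlarge this area to confirm.

Run:
```python
from h import *
a=cam('top');im=a['pixels']
c=cv2.resize(im[190:255,300:460],None,fx=5,fy=5,interpolation=cv2.INTER_CUBIC)
c=cv2.convertScaleAbs(c,alpha=1.8)
b=cam('scene');d=cv2.resize(b['pixels'][170:245,300:460],None,fx=5,fy=5,interpolation=cv2.INTER_CUBIC)
d=d[:,:]; out=np.vstack([c,cv2.resize(d,(800,275))]) if 0 else c
cv2.imwrite('pics/c1.png',c);cv2.imwrite('pics/c2.png',d)
print(pix2z(a,[(400,211)],.05),pix2z(a,[(329,222)],.07), pix2z(a,[(329,222),(339,222)],.07))
print(pix2z(b,[(394,187)],.05))
print(-cv2.Rodrigues(a['rvec'])[0].T@np.ravel(a['tvec']),-cv2.Rodrigues(b['rvec'])[0].T@np.ravel(b['tvec']))
```

```text
[[ 0.55101222 -0.30307642  0.05      ]] [[ 0.5078658  -0.05752992  0.07      ]] [[ 0.5078658  -0.05752992  0.07      ]
 [ 0.50848083 -0.09151251  0.07      ]]
[[ 0.53899551 -0.29161113  0.05      ]]
[ 0.45863465 -0.01260884  1.54665584] [-0.40364661  0.67676327  0.65417277]
```

View pics/c1.png

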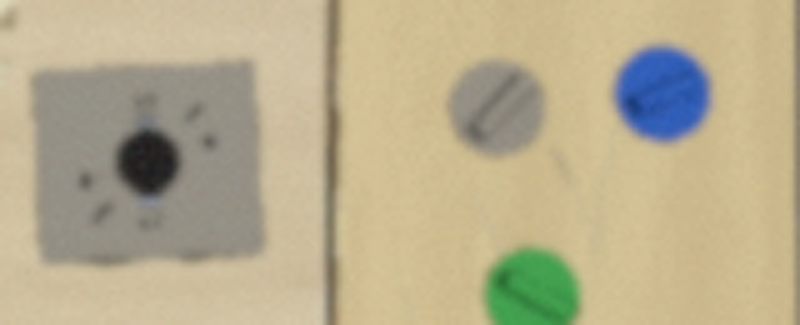

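View pics/c2.png

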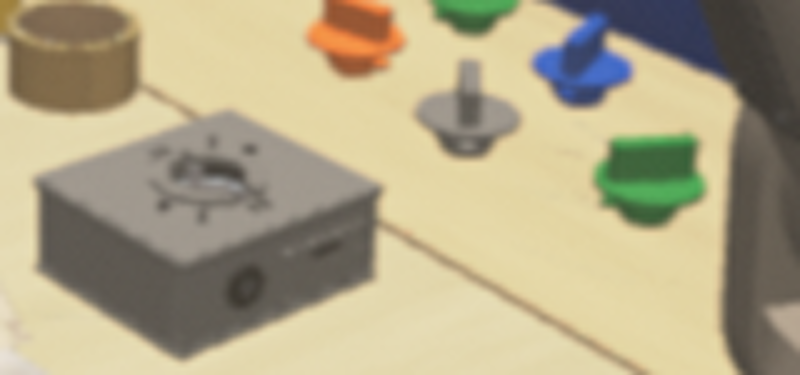

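The crops confirm it: the grey lid is at about (399.4,211.6) in the top view, with its bar running up and to the right. The sharpener hole is at about (329.6,222.4), with its slots up and down in the image and the inlet towards the robot. Next I'll segment both for precise values.

Run:
```python
from h import *
a=cam('top');n=20
im=np.mean([cam('top')['pixels'].astype(float) for _ in range(n)],0);np.save('avg.npy',im)
K=8
def up(x0,y0,x1,y1): return cv2.resize(im[y0:y1,x0:x1],None,fx=K,fy=K,interpolation=cv2.INTER_CUBIC).astype(np.float32)
def topix(p,x0,y0): return (np.array(p,float)+.5)/K-.5+[x0,y0]
def sat(u): return u[...,2]-u[...,0]
# sharpener deck
x0,y0=298,192;u=up(x0,y0,362,252);s=sat(u);m=(s<(np.percentile(s,5)+np.percentile(s,95))/2).astype(np.uint8)
m=cv2.morphologyEx(m,cv2.MORPH_OPEN,np.ones((25,25)))
cs=max(cv2.findContours(m,0,1)[0],key=cv2.contourArea)
W=pix2z(a,topix(cs[:,0],x0,y0),.066)[:,:2]
r=cv2.minAreaRect((W*1000).astype(np.float32));print('deck',r)
g=u.mean(2);dk=(g<45).astype(np.uint8)
print('min',g.min(),'deck',np.median(g[m>0]))
thr=(g.min()+np.median(g[m>0]))/2
dk=(g<thr).astype(np.uint8)
for c in cv2.findContours(dk,0,1)[0]:
    if cv2.contourArea(c)>100:
        P=pix2z(a,topix(c[:,0],x0,y0),.07)[:,:2]*1000;P=P.astype(np.float32);M=cv2.moments(P.reshape(-1,1,2));print('dark',M['m10']/M['m00'],M['m01']/M['m00'],abs(M['m00']),cv2.minAreaRect(P))
# lid
x0,y0=384,195;u=up(x0,y0,416,228);s=sat(u);m=(s<(np.percentile(s,2)+np.percentile(s,95))/2).astype(np.uint8)
cs=max(cv2.findContours(m,0,1)[0],key=cv2.contourArea)
P=(pix2z(a,topix(cs[:,0],x0,y0),.027)[:,:2]*1000).astype(np.float32);print('lid',cv2.fitEllipse(P),cv2.minEnclosingCircle(P))
v=cv2.convertScaleAbs(cv2.resize(u,None,fx=2,fy=2),alpha=2.0);
# overlay bar hypotheses
c=np.array(cv2.fitEllipse(P)[0])/1000
for ang,col in((-38,(0,0,255)),(-46,(255,0,0))):
    t=np.radians(ang);X=np.array([np.cos(t),np.sin(t)]);Y=np.array([-X[1],X[0]])
    q=[np.r_[c+X*sx*.027+Y*sy*.007,.0535] for sx,sy in((1,1),(1,-1),(-1,-1),(-1,1))]
    p=((proj(a,q)-[x0,y0]+.5)*K*2).astype(int);cv2.polylines(v,[p],True,col,1)
cv2.imwrite('pics/l1.png',v)
```

```text
deck ((507.205078125, -58.129295349121094), (132.34239196777344, 151.00341796875), 3.4021353721618652)
min 18.441818 deck 78.881256
dark 507.9701068733803 -58.04762268402897 1363.6778356132563 ((508.2161560058594, -58.06080627441406), (41.08551788330078, 40.855735778808594), 46.008209228515625)
lid ((551.94189453125, -303.9828186035156), (65.50932312011719, 66.35250091552734), 21.938156127929688) ((551.9568481445312, -304.2756042480469), 33.809165954589844)
```

View pics/l1.png

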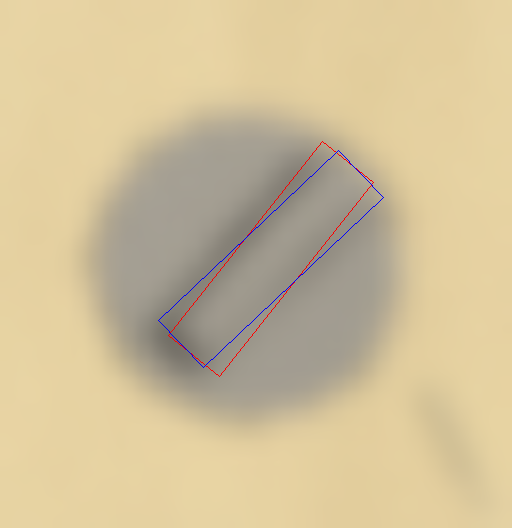

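Measured positions:
- **Lid:** (0.552, -0.304), bar yaw about -41°. The two cameras gave -38° to -46°, and the grip will square it up.
- **Mouth:** (0.508, -0.058), yaw 3.4°. The deck measures 132.3 × 151.0 mm, which matches the given size.

I'll approach at height through (0.48, 0.15).

>>> drive_tool(series=[1,-37,-33,0,0,0,0,1,-37,-33,0,0,0,0,1,-37,-33,0,0,0,0,1,-37,-33,0,0,0,0,1,-37,-33,0,0,0,0,1,-37,-33,0,0,0,0,1,-37,-33,0,0,0,0,1,-37,-33,0,0,0,0,1,-37,-33,0,0,0,0,1,-37,-33,0,0,0,0,1,0,0,0,0,0,0], force=60)

```text
t: 2.62
eef_pos: [0.4832, 0.1503, 0.2262]
tool_rot: [0.001, 0.222, 0.975, -0.0]
contact_force: [-1.5, 1.2, 1.0]
gripper_width: 0.999
```

```bash
cat >> h.py <<'E'
def go(x,y,z,yawy):
    """tool-frame total shift (current axes) & rotvec to TCP x,y,z pointing down, tool y at world angle yawy deg"""
    o,r=st();d=r.inv().apply(np.array([x,y,z])-o['eef_pos'])*1000
    t=np.radians(yawy);Y=np.array([np.cos(t),np.sin(t),0]);Z=np.array([0,0,-1.]);T=np.c_[np.cross(Y,Z),Y,Z]
    w=(r.inv()*R.from_matrix(T)).as_rotvec()
    M=r.as_matrix();print('t',o['t'],'pos',o['eef_pos'].round(4),'yawy',np.degrees(np.arctan2(M[1,1],M[0,1])).round(2),'z',M[:,2].round(4),'q',o['q'].round(2),'F',o['contact_force'].round(1),'T',o['torque'].round(2),'g',round(o['gripper_width'],3))
    print('shift',d.round(1),'rot',w.round(3))
E
python3 -c "
from h import *
go(.552,-.304,.2,49)"
```

```text
t 2.625 pos [0.4832 0.1503 0.2262] yawy 64.37 z [ 0.0011 -0.001  -1.    ] q [-0.63  0.2   0.23  1.97 -0.05  0.98  0.75] F [-1.5  1.2  1. ] T [0.05 0.01 0.  ] g 0.999
shift [-258.6 -379.8   26.8] rot [-0.     0.001  0.268]
```

>>> drive_tool(series=[1,-28.7,-42.2,3,0,0,0,1,-28.7,-42.2,3,0,0,0,1,-28.7,-42.2,3,0,0,0,1,-28.7,-42.2,3,0,0,0,1,-28.7,-42.2,3,0,0,0,1,-28.7,-42.2,3,0,0,0,1,-28.7,-42.2,3,0,0,0,1,-28.7,-42.2,3,0,0,0,1,-28.7,-42.2,3,0,0,0,1,0,0,0,0,0,0.134,1,0,0,0,0,0,0.134,1,0,0,0,0,0,0])

```text
t: 4.12
eef_pos: [0.5543, -0.2978, 0.1986]
tool_rot: [-0.0, 0.345, 0.938, 0.0]
contact_force: [-0.2, 0.8, -0.8]
gripper_width: 0.997
```

```bash
python3 -c "
from h import *
go(.552,-.304,.085,49)"
```

```text
t 4.125 pos [ 0.5543 -0.2978  0.1986] yawy 49.59 z [-2.e-04  4.e-04 -1.e+00] q [ 0.03  0.46  0.5   1.72 -0.25  1.02  1.48] F [-0.2  0.8 -0.8] T [-0.03 -0.01  0.01] g 0.997
shift [ -2.3  -6.2 113.6] rot [ 0.   -0.    0.01]
```

>>> drive_tool(series=[1,-2.3,-6.2,30,0,0,0.01,1,0,0,35,0,0,0,1,0,0,33,0,0,0,1,0,0,0,0,0,0,1,0,0,0,0,0,0])

```text
t: 4.75
eef_pos: [0.5523, -0.3053, 0.1021]
tool_rot: [0.001, 0.35, 0.937, 0.0]
contact_force: [-0.8, 1.3, 1.3]
gripper_width: 1.0
```

Run:
```python
from h import *
b=cam('scene');a=cam('top')
d=cv2.resize(b['pixels'][130:220,340:460],None,fx=4,fy=4,interpolation=cv2.INTER_CUBIC)
e=cv2.resize(a['pixels'][165:255,360:440],None,fx=4,fy=4,interpolation=cv2.INTER_CUBIC)
cv2.imwrite('pics/g1.png',np.hstack([d,cv2.convertScaleAbs(e,alpha=2)]))
go(.552,-.304,.052,49)
```

```text
t 4.85 pos [ 0.5526 -0.3056  0.1027] yawy 48.92 z [ 0.0028 -0.001  -1.    ] q [ 0.08  0.58  0.45  1.79 -0.32  0.84  1.54] F [ 0.  -0.9  0.1] T [-0.03  0.01 -0.08] g 1.001
shift [ 1.6  0.8 50.7] rot [ 0.001  0.003 -0.001]
```

View pics/g1.png

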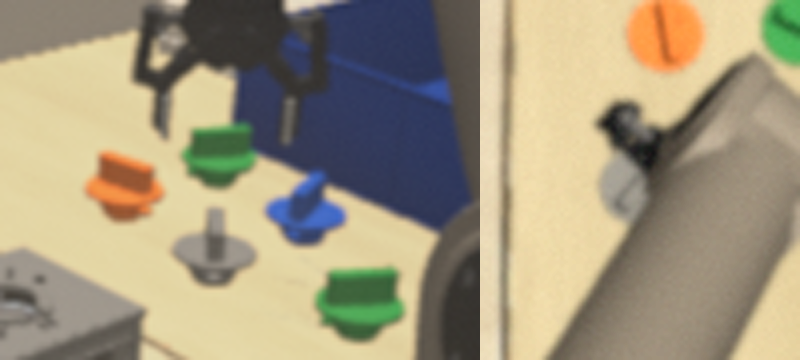

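The scene view has the fingers at crop x of about 160 and 290, straddling the grey lid's bar at about 215, and clear of the other lids. I'll descend and grip.

>>> drive_tool(series=[1,0.8,0.4,20,0,0.003,0,1,0.8,0.4,18,0,0,0,1,0,0,13,0,0,0,1,0,0,0,0,0,0,-0.4,0,0,0,0,0,0,-0.8,0,0,0,0,0,0,-1,0,0,0,0,0,0,-1,0,0,0,0,0,0,-1,0,0,0,0,0,0,-1,0,0,0,0,0,0], force=60)

```text
t: 6.1
eef_pos: [0.5507, -0.3035, 0.0499]
tool_rot: [-0.001, 0.351, 0.936, 0.001]
contact_force: [0.2, -0.2, 0.2]
gripper_width: 0.001
```

```bash
python3 -c "
from h import *
go(.552,-.304,.052,49)"
```

```text
t 6.1 pos [ 0.5507 -0.3035  0.0499] yawy 48.87 z [-0.0022  0.002  -1.    ] q [ 0.11  0.65  0.41  1.82 -0.36  0.75  1.57] F [ 0.2 -0.2  0.2] T [-0.05 -0.03 -0.  ] g 0.001
shift [-1.3  0.5 -2.1] rot [ 0.    -0.003 -0.002]
```

The jaws are fully shut, so they missed the bar. I'll look.

Run:
```python
from h import *
b=cam('scene');a=cam('top')
d=cv2.resize(b['pixels'][130:220,340:460],None,fx=4,fy=4,interpolation=cv2.INTER_CUBIC)
e=cv2.resize(a['pixels'][165:255,360:440],None,fx=4,fy=4,interpolation=cv2.INTER_CUBIC)
cv2.imwrite('pics/g2.png',np.hstack([d,cv2.convertScaleAbs(e,alpha=2)]))
o,r=st();T=o['eef_pos']
print((proj(b,[T,T+r.apply([0,0,.022])])-[340,130])*4)
```

```text
[[216.62118886 219.6191139 ]
 [214.41768078 244.74578968]]
```

View pics/g2.png

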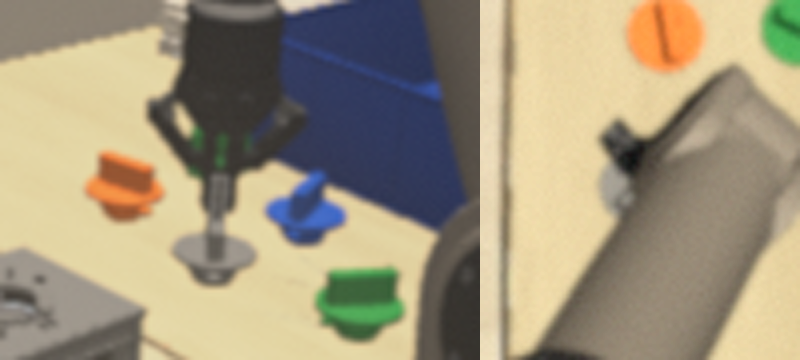

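>>> drive_tool(series=[-1,0,0,-10,0,0,0,-1,0,0,-15,0,0,0,-1,0,0,0,0,0,0])

```text
t: 6.58
eef_pos: [0.5519, -0.3043, 0.0769]
tool_rot: [0.0, 0.351, 0.936, 0.0]
contact_force: [-0.2, -0.2, -0.0]
gripper_width: 0.002
```

Run:
```python
from h import *
b=cam('scene')
cv2.imwrite('pics/g3.png',cv2.resize(b['pixels'][150:210,365:430],None,fx=9,fy=9,interpolation=cv2.INTER_CUBIC))
go(.552,-.304,.052,49)
```

```text
t 6.625 pos [ 0.5514 -0.3038  0.0761] yawy 48.87 z [-3.0e-04  1.3e-03 -1.0e+00] q [ 0.09  0.61  0.43  1.81 -0.34  0.8   1.55] F [-0.3  0.7  0.1] T [-0.05  0.02  0.03] g -0.003
shift [-0.6  0.3 24.1] rot [ 0.001 -0.001 -0.002]
```

View pics/g3.png

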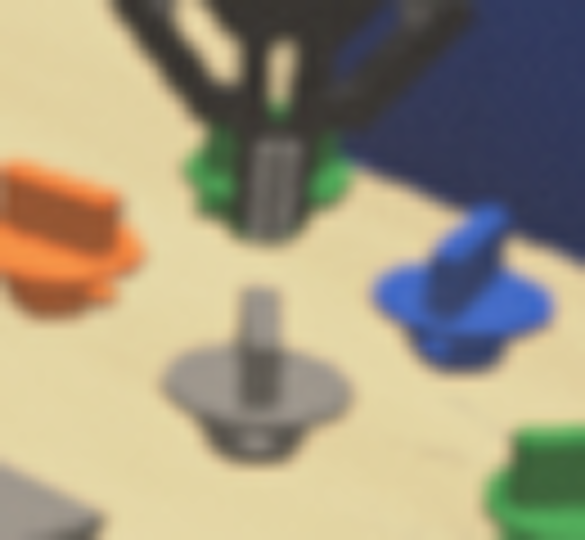

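Run:
```python
from h import *
b=cam('scene');a=cam('top')
o,r=st();T=o['eef_pos']
for k in(-.02,0,.022): print(k,((proj(b,[T+r.apply([0,0,k])])-[365,150]+.5)*9).round())
c=[.552,-.304]
print('flange top c, bar top, foot',((proj(b,[c+[.027],c+[.0535],c+[0]])-[365,150]+.5)*9).round())
print(pix2z(b,[(393.5,192)],.027),pix2z(a,[(399.4,211.6)],.027))
```

```text
-0.02 [[277. 201.]]
0 [[272. 253.]]
0.022 [[267. 311.]]
flange top c, bar top, foot [[260. 376.]
 [266. 308.]
 [254. 444.]]
[[ 0.54763558 -0.30021715  0.027     ]] [[ 0.5502829  -0.30543512  0.027     ]]
```

Run:
```python
from h import *
b=cam('scene')
T=np.array([.2872,.6103,.2250]);x=np.array([-.905,.426,0]);y=np.array([.426,.905,0]);z=np.array([0,0,-1])
for k in(-.02,.009,.022): print('start',k,proj(b,[T+s*.0425*y+k*z for s in(1,-1)]).round(1).tolist())
T=np.array([.5524,-.3055,.1024]);y=np.array([.657,.754,0])
for k in(-.02,.009,.022): print('g1 crop',k,((proj(b,[T+s*.0425*y+k*z for s in(1,-1)])-[340,130]+.5)*4).round().tolist())
```

```text
start -0.02 [[62.0, 267.0], [120.9, 261.8]]
start 0.009 [[66.2, 282.6], [124.1, 277.2]]
start 0.022 [[68.0, 289.4], [125.5, 283.9]]
g1 crop -0.02 [[171.0, 133.0], [282.0, 138.0]]
g1 crop 0.009 [[169.0, 167.0], [278.0, 172.0]]
g1 crop 0.022 [[168.0, 182.0], [277.0, 188.0]]
```

The gripper stands about 27 mm higher than the reported TCP and the stated tip offset imply. This shows in all three gripper views: the predicted tips fall about 27 mm below the observed ones, while the lid and desk project correctly. So the jaws closed just above the bar. I'll reopen, go down to TCP z ≈ 0.026 and grip again.

>>> drive_tool(series=[1,0,0,0,0,0,0,1,0,0,0,0,0,0,1,0,0,0,0,0,0,1,0,0,0,0,0,0,1,0,0,18,0,0,0,1,0,0,16,0,0,0,1,0,0,10,0,0,0,1,0,0,6,0,0,0,1,0,0,0,0,0,0], force=60)

```text
t: 7.9
eef_pos: [0.5503, -0.3034, 0.0244]
tool_rot: [-0.002, 0.351, 0.936, 0.001]
contact_force: [0.0, -0.0, -0.3]
gripper_width: 1.001
```

>>> drive_tool(series=[-0.4,0,0,0,0,0,0,-0.8,0,0,0,0,0,0,-1,0,0,0,0,0,0,-1,0,0,0,0,0,0,-1,0,0,0,0,0,0,-1,0,0,0,0,0,0])

```text
t: 8.65
eef_pos: [0.5507, -0.3035, 0.0251]
tool_rot: [-0.001, 0.351, 0.936, 0.001]
contact_force: [-0.4, 0.7, 2.9]
gripper_width: 0.15
```

```bash
python3 -c "
from h import *
go(.552,-.304,.15,49)"
```

```text
t 8.65 pos [ 0.5507 -0.3035  0.0251] yawy 48.87 z [-0.0021  0.002  -1.    ] q [ 0.12  0.68  0.39  1.83 -0.38  0.71  1.58] F [-0.4  0.7  2.9] T [0.06 0.1  0.04] g 0.15
shift [  -1.     0.5 -124.9] rot [ 0.    -0.003 -0.002]
```

Gripped, with width 0.15 ≈ 14 mm. Now I'll lift, move over the mouth and turn the bar to 3.4°.

>>> drive_tool(series=[-1,0,0,-15,0,0,0,-1,0,0,-35,0,0,0,-1,0,0,-40,0,0,0,-1,0,0,-35,0,0,0,-1,25,20,0,0,0,0,-1,34,27,0,0,0,0,-1,35,28,0,0,0,0,-1,35,28,0,0,0,0,-1,35,28,0,0,0,0,-1,30,25,0,0,0,0,-1,0,0,0,0,0,0])

```text
t: 10.02
eef_pos: [0.5071, -0.0551, 0.151]
tool_rot: [-0.002, 0.349, 0.937, 0.001]
contact_force: [0.3, 0.1, -0.6]
gripper_width: 0.147
```

>>> drive_tool(series=[-1,0,0,0,0,0,-0.11,-1,0,0,0,0,0,-0.11,-1,0,0,0,0,0,-0.11,-1,0,0,0,0,0,-0.11,-1,0,0,0,0,0,-0.11,-1,0,0,0,0,0,-0.11,-1,0,0,0,0,0,-0.117,-1,0,0,0,0,0,0])

```text
t: 11.02
eef_pos: [0.5075, -0.0598, 0.151]
tool_rot: [-0.001, -0.028, 1.0, 0.001]
contact_force: [-0.1, 0.2, -0.4]
gripper_width: 0.147
```

```bash
python3 -c "
from h import *
go(.508,-.058,.11,93.4)"
```

```text
t 11.025 pos [ 0.5075 -0.0598  0.151 ] yawy 93.23 z [-0.0016  0.0017 -1.    ] q [-0.26  0.31  0.3   2.03 -0.13  0.82  1.75] F [-0.1  0.2 -0.4] T [ 0.02  0.02 -0.  ] g 0.147
shift [-0.7  1.7 41. ] rot [ 0.002 -0.001 -0.003]
```

>>> drive_tool(series=[-1,-0.7,1.7,20,0.002,0,-0.003,-1,0,0,21,0,0,0,-1,0,0,0,0,0,0,-1,0,0,0,0,0,0])

```text
t: 11.52
eef_pos: [0.5083, -0.0572, 0.1102]
tool_rot: [-0.001, -0.03, 1.0, -0.0]
contact_force: [-0.8, 0.2, -0.6]
gripper_width: 0.148
```

Run:
```python
from h import *
b=cam('scene');go(.508,-.058,.11,93.4)
o,r=st();T=o['eef_pos'];lz=T[2]-.003
x0,y0=305,155;K=9
v=cv2.convertScaleAbs(cv2.resize(b['pixels'][y0:y0+65,x0:x0+85],None,fx=K,fy=K,interpolation=cv2.INTER_CUBIC),alpha=1.3)
th=np.linspace(0,2*np.pi,40);C=lambda c,z,R_:np.c_[c[0]+R_*np.cos(th),c[1]+R_*np.sin(th),0*th+z]
for P,col in((C(T,lz,.034),(0,0,255)),(C(T,lz-.016,.0205),(0,0,255)),(C((.508,-.058),.07,.033),(255,0,0)),(C((.508,-.058),.07,.022),(255,0,0))):
    p=((proj(b,P)-[x0,y0]+.5)*K).astype(int);cv2.polylines(v,[p],True,col,1)
cv2.imwrite('pics/m1.png',v)
```

```text
t 11.575 pos [ 0.5085 -0.0571  0.1104] yawy 93.49 z [-8.e-04 -1.e-04 -1.e+00] q [-0.24  0.37  0.28  2.06 -0.15  0.73  1.77] F [ 0.4  0.5 -0.6] T [-0.02 -0.01 -0.01] g 0.151
shift [ 0.5 -0.8  0.4] rot [-0.    -0.001  0.002]
```

View pics/m1.png

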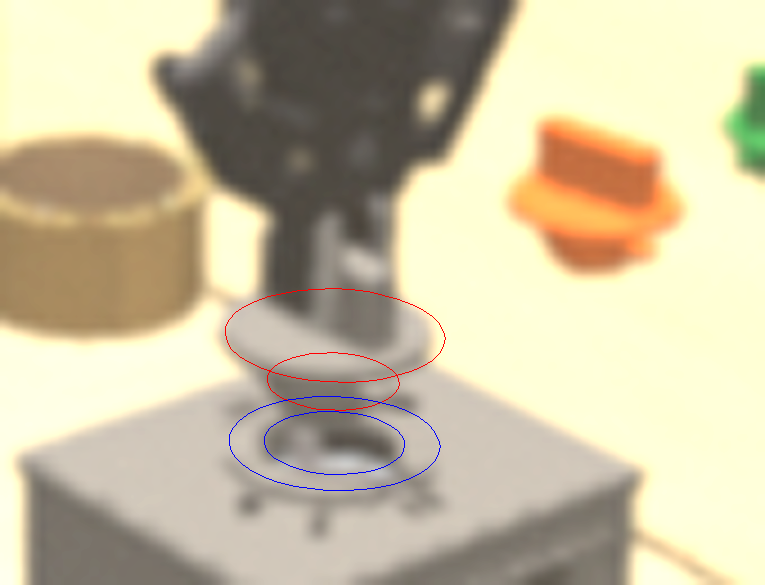

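The held lid's flange spans crop x of about 222–430, against a predicted 225–445. The collar and hole match the blue prediction (hole about 266–403). So the lid sits about 2–3 mm to image left, and I'll quantify that from averaged row profiles.

Run:
```python
from h import *
F=[cam('scene') for _ in range(5)];b=F[0];im=np.mean([f['pixels'].astype(float) for f in F],0);np.save('sc.npy',im)
o,r=st();T=o['eef_pos'];print(T)
s=im[...,2]-im[...,0];g=im.mean(2)
for R_ in (189,191,193,194): print(R_,'sat',[(c,int(s[R_,c])) for c in list(range(326,334))+list(range(348,358))])
for R_ in (196,197,198,199,200): print(R_,'gray',[(int(g[R_,c])) for c in range(328,358)])
for R_ in (202,203,204,205,206): print(R_,'gray',[(int(g[R_,c])) for c in range(328,358)])
th=np.linspace(0,2*np.pi,720)
def ext(c,z,R_):
    p=proj(b,np.c_[c[0]+R_*np.cos(th),c[1]+R_*np.sin(th),0*th+z]);return p.min(0).round(2),p.max(0).round(2),p[p[:,0].argmin()].round(1),p[p[:,0].argmax()].round(1)
lz=T[2]-.003
print('fl low',ext(T,lz,.034),'fl up',ext(T,lz+.005,.034),'plug',ext(T,lz-.015,.0205),'hole',ext((.508,-.058),.07,.022))
j=[proj(b,[T+d])[0] for d in np.eye(3)*.001];print('px/mm',[(q-proj(b,[T])[0]).round(3) for q in j])
```

```text
[ 0.50817152 -0.05680096  0.109985  ]
189 sat [(326, 53), (327, 58), (328, 55), (329, 43), (330, 26), (331, 17), (332, 17), (333, 17), (348, 13), (349, 17), (350, 24), (351, 38), (352, 56), (353, 61), (354, 62), (355, 63), (356, 63), (357, 62)]
191 sat [(326, 55), (327, 53), (328, 51), (329, 31), (330, 18), (331, 16), (332, 17), (333, 17), (348, 13), (349, 15), (350, 16), (351, 18), (352, 34), (353, 59), (354, 63), (355, 63), (356, 62), (357, 62)]
193 sat [(326, 51), (327, 52), (328, 54), (329, 45), (330, 25), (331, 17), (332, 16), (333, 16), (348, 15), (349, 16), (350, 16), (351, 17), (352, 34), (353, 59), (354, 63), (355, 63), (356, 62), (357, 62)]
194 sat [(326, 53), (327, 53), (328, 54), (329, 55), (330, 40), (331, 25), (332, 17), (333, 15), (348, 16), (349, 16), (350, 15), (351, 18), (352, 37), (353, 59), (354, 62), (355, 62), (356, 62), (357, 62)]
196 gray [203, 200, 194, 176, 150, 120, 101, 97, 102, 107, 112, 115, 119, 121, 119, 116, 117, 117, 116, 114, 118, 125, 136, 145, 152, 158, 167, 180, 192, 199]
197 gray [187, 176, 168, 160, 151, 135, 108, 88, 86, 89, 91, 94, 96, 96, 95
[... 1086 characters left out ...]
7, 124, 145, 149, 148, 149, 152, 151, 152, 152]
206 gray [150, 141, 131, 133, 141, 142, 133, 129, 135, 135, 126, 125, 137, 146, 151, 154, 148, 134, 126, 115, 104, 120, 137, 143, 141, 144, 150, 152, 152, 152]
fl low (array([329.47, 186.79]), array([353.96, 197.18]), array([329.5, 191.7]), array([354. , 192.3])) fl up (array([329.5 , 185.19]), array([354.03, 195.52]), array([329.5, 190. ]), array([354. , 190.7])) plug (array([334.19, 193.58]), array([348.88, 199.96]), array([334.2, 196.6]), array([348.9, 197. ])) hole (array([333.84, 200.23]), array([349.49, 207.23]), array([333.8, 203.5]), array([349.5, 203.9]))
px/mm [array([-0.222, -0.126]), array([-0.284,  0.086]), array([ 0.011, -0.326])]
```

The lid reads 0.75 px left of the hole's line. Allowing for the measured 1.2 mm offset along the bar, I'll target TCP (0.506, -0.059). I'll go partway down and check the forces.

>>> drive_tool(series=[-1,2.3,-2.1,0,0,0,0,-1,0,0,8,0,0,0,-1,0,0,6,0,0,0,-1,0,0,5,0,0,0,-1,0,0,0,0,0,0])

```text
t: 12.45
eef_pos: [0.5052, -0.059, 0.0899]
tool_rot: [-0.002, -0.031, 1.0, -0.0]
contact_force: [-0.8, -0.5, -0.9]
gripper_width: 0.15
```

```bash
python3 -c "
from h import *
go(.506,-.059,.073,93.4)"
```

```text
t 12.45 pos [ 0.5052 -0.059   0.0899] yawy 93.57 z [-3.4e-03 -1.0e-04 -1.0e+00] q [-0.23  0.4   0.27  2.08 -0.17  0.69  1.79] F [-0.8 -0.5 -0.9] T [-0.02 -0.02 -0.  ] g 0.15
shift [-0.8 -0.1 16.9] rot [ 0.    -0.003  0.003]
```

>>> drive_tool(series=[-1,-0.4,0,3,0,0,0,-1,0,0,3,0,0,0,-1,0,0,0,0,0,0])

```text
t: 12.82
eef_pos: [0.5059, -0.059, 0.0843]
tool_rot: [-0.001, -0.031, 1.0, 0.0]
contact_force: [0.3, -0.8, -0.8]
gripper_width: 0.148
```

>>> drive_tool(series=[-1,0,0,3,0,0,0,-1,0,0,0,0,0,0])

```text
t: 13.08
eef_pos: [0.5058, -0.059, 0.0813]
tool_rot: [-0.001, -0.031, 1.0, 0.0]
contact_force: [0.7, 0.5, -0.5]
gripper_width: 0.153
```

```bash
python3 -c "
from h import *
go(.506,-.059,.073,93.4)"
```

```text
t 13.075 pos [ 0.5058 -0.059   0.0813] yawy 93.57 z [-0.0026  0.     -1.    ] q [-0.22  0.42  0.27  2.08 -0.17  0.67  1.79] F [ 0.7  0.5 -0.5] T [-0.03  0.02  0.01] g 0.153
shift [-0.2 -0.   8.3] rot [ 0.    -0.003  0.003]
```

No contact force, and at this height the lugs are already entering the slots. I'll push on until it seats.

>>> drive_tool(series=[-1,0,0,3,0,0,0,-1,0,0,3,0,0,0,-1,0,0,0,0,0,0])

```text
t: 13.45
eef_pos: [0.5058, -0.059, 0.0752]
tool_rot: [-0.001, -0.031, 1.0, 0.0]
contact_force: [0.3, -0.9, 0.2]
gripper_width: 0.154
```

>>> drive_tool(series=[-1,0,0,2,0,0,0,-1,0,0,1,0,0,0,-1,0,0,0,0,0,0])

```text
t: 13.82
eef_pos: [0.5062, -0.059, 0.0735]
tool_rot: [-0.001, -0.031, 1.0, 0.0]
contact_force: [-3.2, 0.2, 12.5]
gripper_width: 0.154
```

```bash
python3 -c "
from h import *
go(.506,-.059,.073,93.4)"
```

```text
t 13.825 pos [ 0.5062 -0.059   0.0735] yawy 93.55 z [-1.9e-03  5.0e-04 -1.0e+00] q [-0.22  0.43  0.26  2.09 -0.18  0.65  1.8 ] F [-3.2  0.2 12.5] T [0.19 0.89 0.01] g 0.154
shift [0.2 0.  0.5] rot [ 0.001 -0.002  0.003]
```

Seated: 12.5 N upward contact at TCP z 0.0735, against 0.073 predicted. I'll twist clockwise in two stages with a firmer grip.

>>> drive_tool(series=[-1,0,0,0,0,0,0,-1,0,0,0,0,0,0.07,-1,0,0,0,0,0,0.07,-1,0,0.1,0,0,0,0.07,-1,0,0.1,0,0,0,0.07,-1,0,0.1,0,0,0,0.07,-1,0,0.1,0,0,0,0.07,-1,0,0,0,0,0,0], force=90)

```text
t: 14.82
eef_pos: [0.5072, -0.0582, 0.0736]
tool_rot: [-0.0, 0.178, 0.984, 0.0]
contact_force: [-1.9, 0.6, 10.8]
gripper_width: 0.146
```

```bash
python3 -c "
from h import *
go(.5064,-.0581,.073,48.4)"
```

```text
t 14.825 pos [ 0.5072 -0.0582  0.0736] yawy 69.47 z [-1.e-04  7.e-04 -1.e+00] q [-0.31  0.44  0.37  2.09 -0.26  0.65  1.45] F [-1.9  0.6 10.8] T [ 0.4   0.39 -0.13] g 0.146
shift [ 0.8 -0.2  0.6] rot [ 0.001 -0.     0.368]
```

>>> drive_tool(series=[-1,0,0.1,0,0,0,0.07,-1,0,0.1,0,0,0,0.07,-1,0,0,0,0,0,0.07,-1,0,0,0,0,0,0.07,-1,0,0,0,0,0,0.06,-1,0,0,0,0,0,0.025,-1,0,0,0,0,0,0,-1,0,0,0,0,0,0])

```text
t: 15.82
eef_pos: [0.5074, -0.058, 0.0736]
tool_rot: [-0.0, 0.353, 0.936, 0.0]
contact_force: [-1.7, 1.7, 10.5]
gripper_width: 0.141
```

Run:
```python
from h import *
go(.5064,-.0581,.073,48.4)
F=[cam('scene') for _ in range(3)];b=F[0];im=np.mean([f['pixels'].astype(float) for f in F],0).astype(np.uint8)
x0,y0=305,165;K=10
v=cv2.convertScaleAbs(cv2.resize(im[y0:y0+58,x0:x0+78],None,fx=K,fy=K,interpolation=cv2.INTER_CUBIC),alpha=1.3)
m=np.array([.5072,-.0585]);th=np.linspace(0,2*np.pi,40)
L=lambda P,col:cv2.polylines(v,[((proj(b,P)-[x0,y0]+.5)*K).astype(int)],False,col,1)
L(np.c_[m[0]+.034*np.cos(th),m[1]+.034*np.sin(th),0*th+.075],(0,0,255))
for a,col in((3.4-45,(255,0,0)),):
    for s in(0,180):
        t=np.radians(a+s);d=np.array([np.cos(t),np.sin(t)]);L([np.r_[m+.036*d,.066],np.r_[m+.056*d,.066]],col)
t=np.radians(3.4-45);X=np.array([np.cos(t),np.sin(t)]);Y=np.array([-X[1],X[0]])
for z in(.075,.1015): L([np.r_[m+X*sx*.027+Y*sy*.007,z] for sx,sy in((1,1),(1,-1),(-1,-1),(-1,1),(1,1))],(0,255,0))
cv2.imwrite('pics/f1.png',v)
```

```text
t 15.825 pos [ 0.5074 -0.058   0.0736] yawy 48.62 z [ 1.e-04  9.e-04 -1.e+00] q [-0.38  0.46  0.47  2.1  -0.33  0.66  1.16] F [-1.7  1.7 10.5] T [0.5  0.26 0.16] g 0.141
shift [ 0.6 -0.8  0.6] rot [ 0.001 -0.001  0.004]
```

View pics/f1.png

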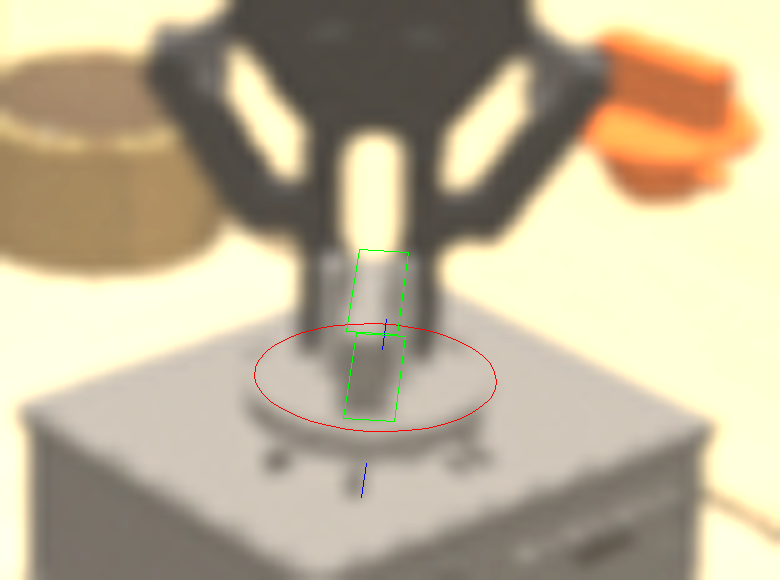

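The flange sits on the collar and the bar points at the near half-mark, at crop (352,485). Flange, bar and mark all sit about 10 px (3 mm) left of the overlay together, which is a calibration offset. Tool yaw is 48.6°, against 48.4° for an exact 45° twist. The push of 10.5 N and the +0.16 N m reaction fit a seated lid turning against the spring. I'll hand in while still gripping.

```bash
python3 -c "
from h import *
print(bot.hand_in());go(.5064,-.0581,.073,48.4)"
```

```text
the job is handed in; nothing more can be done
None
the job is handed in; nothing more can be done
```

The lid is in the sharpener, pushed down onto its collar and twisted clockwise to about the half-way mark. I handed in at about 15.8 s with the gripper still holding it there.

- **Grasp:** The first try closed just above the bar and moved nothing. The fingertips stand about 27 mm higher than the stated TCP offset implies, so I went lower and the second try held (opening about 14 mm).
- **Seating:** Contact came at TCP z 0.0735 m, against 0.073 predicted, with 10–12 N of push kept on. In the last picture the flange rests on the collar.
- **Twist:** The tool turned 44.9° from the insertion pose. It finished 0.2° short of the half-way angle worked out from the sharpener's measured yaw of 3.4°, well short of the lock click at about 72°. The reaction at the end was about +0.16 N m, which fits the spring plus friction.
- **Disagreements:** The scene camera put the lid, bar and mark all about 3 mm to one side of the prediction, which I took as a calibration offset. The moment read -0.13 N m part-way through the twist, the opposite sign to the end, and I did not explain it. I could not read the ring angle directly.

I saw no sign that the other things on the desk were touched, though I did not check each one at the end.

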